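# Torque down a filter housing with a breakaway wrench

### The arm

A 6-joint arm with a two-finger parallel gripper is mounted at the origin on a cart in front of the work surface, level with it; the furniture and walls round the work are solid. World frame = base frame: x ahead of the robot, y to its left, z up, the work surface at z = 0. Lengths are in mm, angles in rad, forces in N, time in s.
With the tool pointing down it reaches from about 425 to 950 mm from the base axis. Payload 3.5 kg.
Tool frame: the origin (TCP) lies on the centre line of the jaws, within the pads' length; the fingertips stand 22 mm ahead of it and the grasp point (between the pads) lies 3 mm ahead of it; z points along the fingers, y is the line along which they close (so a half turn about z gives the same grasp; the last joint's range is limited). The gripper opens to 85 mm and grips with 20 to 120 N. Pads are 22 mm wide; open, the fingers measure 114 mm over their backs; the gripper's body (76 mm by 85 mm) begins 54 mm behind the grasp point. The pads swing forward as they close: fully open they stand 13 mm farther back than shut.
Start: joints at [1.08, 0.286, 1.577, -0, 1.279, -0.15], TCP at [225.576, 636.177, 253.325] pointing down, gripper open.
Joint ranges: [-2.77, 2.77], [-0.9, 2.22], [0.21, 2.48], [-1.53, 4.67], [0.24, 2.81], [-2.84, 2.84]. Speed limits (rad/s): [2.79, 2.79, 3.14, 3.14, 3.14, 3.14].

### API

Orientations are given as a rotation vector (axis times angle).
In Python, from rig import readout, viewer, job gives the robot as it stands.
- The arm moves only by the shell command python3 -m crank 'ROWS' [FORCE]. ROWS is a JSON object whose one key "targets" holds a list that holds one entry, the list of rows, each a list of 7 numbers: the shift along the tool's x, y, z in units of 25 mm (1.0 is 25 mm), then the turn, a rotation vector about the tool's x, y, z in units of 8 degrees (1.0 is 8 degrees), then the opening, from -1 (shut) to 1 (fully open). In form: {"targets": [[[tx, ty, tz, wx, wy, wz, grip], ...]]}. A call has 1 to 20 rows; each row shifts and turns the commanded pose from where the row before left it, along the tool's axes as they then stand; what a row does not reach is not made up. A row lasts 1/10 s, in which the tool goes at most 50 mm and 8.59 degrees, less where a joint would pass 70% of its speed; a pose out of reach is approached as far as the arm can. A call is refused whole if a number of a shift passes 1 or a number of a turn 1, either way. A call with a gripper value outside its range is refused whole. The fingers move at their own pace and stop on an object; FORCE is the grip in N (left out, the last holds). Time passes only in rows, so rows that do not move let the fingers close. It gives the time, the measured TCP pose, the force, the opening and the grip force at its end, in the units of the state.
- readout.sense(): the state, without advancing time (a new reading comes with each control period).
- viewer.snapshot(name): name is "scene" or "side" or "wrist"; returns a dict with "img" (400x640x3 uint8, blue, green, red), "vfov" (degrees; the focal length in pixels is half the picture's height over the tangent of half this angle, whatever the lens; pixels are square), "cx", "cy" (the principal point, pixels), "dist" ([k1, k2, p1, p2, k3] as OpenCV has them; the pictures are not rectified), "pose" (4x4, takes a point from camera to world coordinates). Camera axes: x right, y down, z forward; pixel columns grow to the right and rows downward; lengths in mm; the calibration is good to about 2 mm. A picture is of the moment at which its call begins. There is no depth.
- job.hand_in(): hands the job in; it is judged then, once.
The state is a dict: "time": time; "qpos": joint angles; "joint_vel": joint speeds; "joint_efforts": joint torques, N m; "position": TCP position; "eef_rot": TCP orientation; "ft_force": force on the tool from outside, world axes, zero at the start; "moment": the same for the moment, N m; "opening": opening from 0.0 (shut) to 1.0 (fully open); "grasp_force": force on a finger pad.
Only numpy, scipy, OpenCV 4.12 (cv2) and the standard library are available. Lean on these libraries where they do the work, as an engineer would, in place of code of your own. Each camera call takes 0.05 s, during which the arm holds its last target. There are 200 camera calls.

### The job

Close the filter housing: pick up the torque wrench, fit its socket right down over the square head of the housing's closure nut, and swing the handle clockwise (seen from above) until the nut is home and the wrench's breakaway joint gives. Stop as soon as it gives, well before the joint is bent right over to its stop, then let go and leave the wrench sitting level on the nut with its joint bent, as the sign that it was torqued. Turn steadily, never lean hard on the nut, and leave the other things on the bench where they are.

Things in the scene. Friction and masses are not known exactly. Their poses are not given: they have to be found in the camera images.
- filter_housing: Fixed steel in-line filter housing, 58 to 66 mm round, on an 84 x 84 x 10 mm aluminium foot, with a short port to either side 28 mm up; the closure nut sits on its top. Origin under the centre of the foot, z up. It cannot move.
- closure_nut: Nut on the housing: 68 mm round flange carrying a square post 24 x 24 mm, 26 mm tall, topped by an 8 mm guide cone. Origin on its vertical axis on the flange's upper face, 52 mm above the bench, where the socket sits; x, y square to the flats. Clockwise from above tightens it, with little drag, until after a further 20 to 50 degrees (unmarked, varies) it stops hard on its seat.
- torque_wrench: Socket end of the wrench (0.31 kg in all, most of it here), lying flat at first: steel ring 56 mm across, 24 mm tall, with a through hole 27 x 27 mm square. Origin on the hole's axis at the underside, z up; x, y square to the hole's sides. It fits the post in four ways, within about 0.13 rad of square, and then has about 0.13 rad of turning play either way.
- wrench_handle: Straight handle on a collar round the socket, same origin, along its own -x (unbent, the socket's -x too). Hinged to the socket about the hole's vertical axis: rigid until the clockwise torque reaches about 0.85 N m (0.7 to 1.2; 8 to 9 N at 100 mm), then the joint gives and the torque sags by some 0.2 N m per 0.1 rad of bend; it stays as bent. Hard stop at 0.40 rad.
- wrench_grip (a point): Middle of the handle's plastic grip, a bar 18 mm wide and 20 mm tall: 110 mm from the socket's axis, 12 mm above the underside of the socket. The grip runs from 65 to 175 mm from the axis. Axes as the handle's.
- petri_dish: Clear open dish, 55 mm across, 12 mm tall, bystander. Origin under its centre.
- vial_a: Small capped glass vial, 24 mm across, 52 mm tall, bystander. Origin under its centre.
- vial_b: Another such vial, bystander. Origin under its centre.
- notepad: Notepad 70 x 95 x 16 mm, bystander. Origin under its centre.
- marker: Marker pen 135 mm long, 16 mm thick, lying along its y, bystander. Origin under its centre.
- pen: Slim ballpoint pen 145 mm long, 9 mm thick, lying along its y, bystander. Origin under its centre.

How it is judged (in metres and radians):
On the way, in this order (a step that is already met when the one before it is completed fails the run):
1. the socket sits right down on the nut with the joint still straight (z of torque_wrench in the frame of closure_nut below 0.005 m and horizontal distance between torque_wrench and closure_nut below 0.006 m and angle between torque_wrench's own z axis and vertical below 0.12 rad and angle between the x axis of wrench_handle and the x axis of torque_wrench, either way round below 0.05 rad), for 0.2 s.
2. the breakaway joint has given, with the socket on the nut (z of torque_wrench in the frame of closure_nut below 0.006 m and horizontal distance between torque_wrench and closure_nut below 0.006 m and angle between the x axis of wrench_handle and the x axis of torque_wrench, either way round above 0.08 rad), for 0.1 s.
At the end, for the whole second after the job is handed in: The socket sits on the nut (underside within 5 mm of the flange, axes within 6 mm, tilt under 0.12 rad), its joint bent by more than 0.08 rad and never by more than 0.32 rad, and the wrench is released and at rest (z of torque_wrench in the frame of closure_nut below 0.005 m and horizontal distance between torque_wrench and closure_nut below 0.006 m and angle between torque_wrench's own z axis and vertical below 0.12 rad and angle between the x axis of wrench_handle and the x axis of torque_wrench, either way round above 0.08 rad and linear speed of wrench_handle below 0.02 m/s); the robot touches nothing.
It fails at once if the breakaway joint is run on towards its stop (bent by more than 0.32 rad) (angle between the x axis of wrench_handle and the x axis of torque_wrench, either way round above 0.32 rad).
It fails at once if the socket's contact forces on the nut or the housing, added up, pass 150 N (contact force between torque_wrench and closure_nut above 150 N or contact force between torque_wrench and filter_housing above 150 N).
It fails at once if a bystander is moved by more than 30 mm (distance of any of petri_dish, vial_a, vial_b, notepad, marker, pen from where it was at the start of the episode above 0.03 m).
It also fails if it takes over 64 s, if anything falls off the work surface, if the arm or the gripper's body presses on something with over 40 N, if the wrist force passes 120 N, or if a joint passes its speed limit or range.

## Working session

There is one attempt and no reset: what is moved stays moved. The work goes in short steps, Python scripts to look and compute and a shell command to move; the robot and the scene stay as the last step left them, time stands still between calls to the robot, and variables do not carry over. Pictures are saved under pics/ and viewed, at most 10 in all, crops included, and the job is handed in when it is done.

```bash
ls; mkdir -p pics
cat > h.py <<'E'
import numpy as np, cv2, json
from rig import readout, viewer, job
def snap(n,save=None):
    s=viewer.snapshot(n); 
    if save: cv2.imwrite('pics/'+save+'.png',s['img'])
    return s
def K(s):
    f=200/np.tan(np.radians(s['vfov'])/2); return np.array([[f,0,s['cx']],[0,f,s['cy']],[0,0,1.]])
def ray(s,uv):
    p=cv2.undistortPoints(np.array(uv,float).reshape(-1,1,2),K(s),np.array(s['dist'],float)).reshape(-1,2)
    T=np.array(s['pose']); d=np.c_[p,np.ones(len(p))]@T[:3,:3].T
    return T[:3,3],d
def plane(s,uv,z):
    o,d=ray(s,uv); return o+d*((z-o[2])/d[:,2])[:,None]
def tri(s1,a,s2,b):
    o1,d1=ray(s1,a);o2,d2=ray(s2,b);d1=d1[0];d2=d2[0]
    t=np.linalg.lstsq(np.c_[d1,-d2],o2-o1,rcond=None)[0]
    p,q=o1+d1*t[0],o2+d2*t[1]; return (p+q)/2,np.linalg.norm(p-q)
def proj(s,P):
    T=np.linalg.inv(np.array(s['pose'])); r=cv2.Rodrigues(T[:3,:3])[0]
    return cv2.projectPoints(np.array(P,float).reshape(-1,1,3),r,T[:3,3],K(s),np.array(s['dist'],float))[0].reshape(-1,2)
E
python3 - <<'E'
from h import *
for n in("scene","side","wrist"):
    s=snap(n,n+'0'); print(n,s['vfov'],np.round(s['pose'],2).tolist(),s['dist'])
print(readout.sense())
E
```

```text
pics
scene 42.416169122626464 [[0.8, -0.46, 0.39, -118.29], [-0.6, -0.63, 0.5, -833.78], [0.02, -0.63, -0.78, 1397.11], [0.0, 0.0, 0.0, 1.0]] [-0.15711657  0.          0.          0.          0.        ]
side 53.90003218341131 [[0.98, -0.09, 0.18, 338.49], [-0.2, -0.33, 0.92, -993.39], [-0.03, -0.94, -0.34, 448.52], [0.0, 0.0, 0.0, 1.0]] [0.0088173 0.        0.        0.        0.       ]
wrist 65.96316542461108 [[0.33, 0.9, 0.29, 151.8], [0.94, -0.32, -0.1, 662.14], [-0.0, 0.3, -0.95, 372.73], [0.0, 0.0, 0.0, 1.0]] [-0.05527124  0.          0.          0.          0.        ]
{'time': 0.15, 'qpos': array([ 1.08000131e+00,  2.87047011e-01,  1.57783443e+00,  6.90465913e-06,
        1.27861016e+00, -1.50007493e-01]), 'joint_vel': array([ 0.00094893, -0.00058519, -0.00415635, -0.0004588 ,  0.00248091,
        0.00255665]), 'joint_efforts': array([ 1.04779563e-03, -4.06602681e+01, -2.93141466e+01, -1.17934114e-04,
        3.91474037e-03,  7.71236728e-06]), 'position': array([225.35659201, 635.77201382, 252.21172657]), 'eef_rot': array([-5.32621583e-01, -3.09549896e+00,  2.82724645e-03]), 'ft_force': array([ 0.51219599,  0.13084268, -0.40903131]), 'moment': array([ 0.03804696, -0.03212072, -0.01545622]), 'grasp_force': 0.0, 'opening': 0.9996604639153251}
```

View pics/scene0.png

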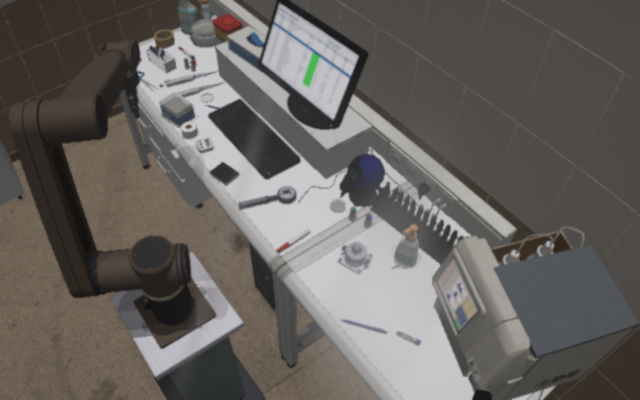

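View pics/side0.png

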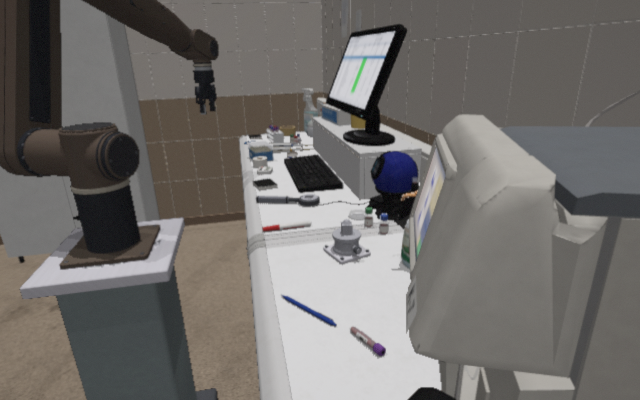

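View pics/wrist0.png

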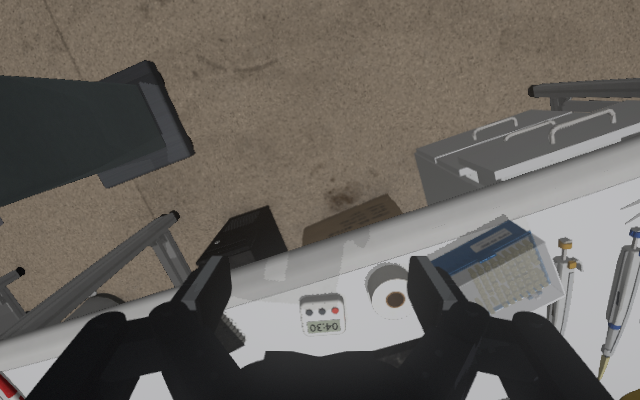

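The scene view shows the wrench ring at (286,193) with its handle to (241,205), and the nut at (355,248). In the side view the ring is at (309,200) and the nut at (347,227). The vials and dish stand beside the nut, with the pens to its right.

Run:
```python
from h import *
a=snap("scene");b=snap("side")
f=lambda n,p,q:print(n,[np.round(x,1) for x in tri(a,[p],b,[q])])
f('ring',(286,193),(309,199)); f('handle end',(241,205),(258,199)); f('nut',(355,246),(347,224))
for n,uv,z in [('ring',(286,194),20),('hend',(241,205),12),('nut',(355,246),78),('vial',(352,212),40),('vialb',(368,219),40),('dish',(338,206),6),('notepad',(224,172),16),('marker',(293,241),8),('pen',(364,326),5),('foot',(355,258),5),('vortexer',(360,180),60),('purple',(407,338),8),('figure',(405,252),40)]: print(n,plane(a,[uv],z)[0].round())
i=cv2.resize(a['img'][150:350,200:440],None,fx=3.3,fy=3,interpolation=2);cv2.imwrite('pics/c1.png',i)
```

```text
ring [array([537.9, 174.5,  11.7]), np.float64(2.5)]
handle end [array([378.6, 221. ,  11.6]), np.float64(3.5)]
nut [array([ 563.7, -175.9,   70. ]), np.float64(4.0)]
ring [533. 165.  20.]
hend [380. 221.  12.]
nut [ 557. -180.   78.]
vial [658. -47.  40.]
vialb [ 683. -102.   40.]
dish [655.  23.   6.]
notepad [411. 390.  16.]
marker [440.  -9.   8.]
pen [ 431. -385.    5.]
foot [ 564. -181.    5.]
vortexer [762.  37.  60.]
purple [ 507. -492.    8.]
figure [ 692. -275.   40.]
```

View pics/c1.png

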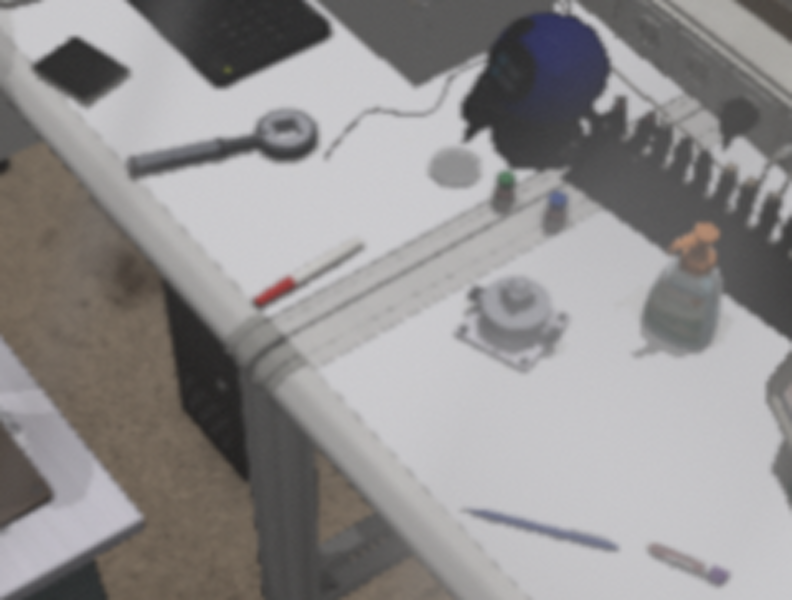

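The crop shows the wrench ring at crop (287,134) with its handle end at (132,165). The nut's square post is at about (517,292), the vials at (503,195) and (556,210). The tool's x axis already points along the handle, so I'll move over the wrench.

```bash
python3 -m crank '{"targets": [[[-0.95,-0.84,0,0,0,0,1],[-0.95,-0.84,0,0,0,0,1],[-0.95,-0.84,0,0,0,0,1],[-0.95,-0.84,0,0,0,0,1],[-0.95,-0.84,0,0,0,0,1],[-0.95,-0.84,0,0,0,0,1],[-0.95,-0.84,0,0,0,0,1],[-0.95,-0.84,0,0,0,0,1],[-0.95,-0.84,0,0,0,0,1],[-0.95,-0.84,0,0,0,0,1],[-0.95,-0.84,0,0,0,0,1],[-0.95,-0.84,0,0,0,0,1],[-0.95,-0.84,0,0,0,0,1],[-0.95,-0.84,0,0,0,0,1],[-0.95,-0.84,0,0,0,0,1],[-0.95,-0.84,0,0,0,0,1],[0,0,0,0,0,0,1],[0,0,0,0,0,0,1]]]}'
python3 - <<'E'
from h import *
s=snap('wrist','w1');print(np.round(s['pose'],3).tolist())
E
```

```text
time: 2.05
position: [471.5, 192.1, 253.2]
eef_rot: [-0.535, -3.095, -0.0]
ft_force: [-0.1, 0.3, -0.2]
opening: 0.998
grasp_force: 0.0
[[0.336, 0.897, 0.286, 397.926], [0.942, -0.32, -0.102, 218.41], [-0.0, 0.304, -0.953, 373.931], [0.0, 0.0, 0.0, 1.0]]
```

View pics/w1.png

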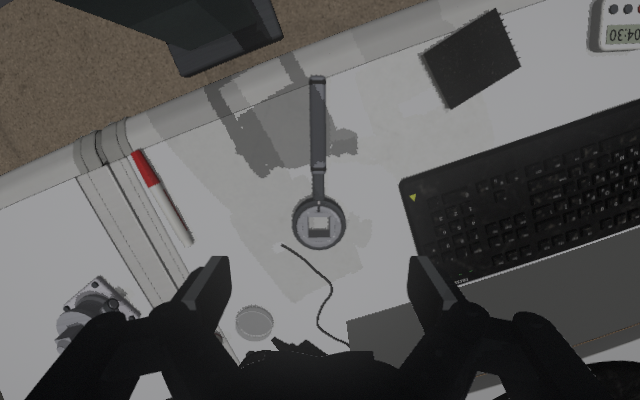

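The ring centre is at (319,222) and the grip runs from (317,77) to (317,170), close to vertical in the image. The nut is at lower left, partly behind a finger.

```bash
cat >> h.py <<'E'
def wrench(s,roi,th=130):
    x0,y0,x1,y1=roi
    g=cv2.cvtColor(s['img'],cv2.COLOR_BGR2GRAY)
    return g[y0:y1,x0:x1]
E
python3 - <<'E'
from h import *
s=snap('wrist');g=cv2.cvtColor(s['img'],cv2.COLOR_BGR2GRAY)
for y in (90,120,150,165,185): print(y,g[y,300:336].tolist())
print([ (y,int(g[y,319])) for y in range(188,256,2)])
print(g[222,286:352].tolist())
P=plane(s,[(317.5,90),(317.5,165)],20);d=P[0]-P[1];print(P.round(1),np.degrees(np.arctan2(d[1],d[0])))
print(plane(s,[(319,222)],24).round(1),plane(s,[(317.5,77),(317.5,170)],20).round(1))
E
```

```text
90 [112, 112, 112, 113, 112, 112, 112, 112, 103, 75, 60, 65, 66, 68, 68, 68, 70, 70, 93, 102, 103, 104, 97, 87, 72, 115, 147, 154, 153, 152, 154, 155, 155, 156, 156, 155]
120 [111, 111, 112, 112, 112, 112, 111, 112, 111, 85, 60, 63, 66, 68, 67, 67, 68, 68, 69, 69, 68, 68, 66, 63, 58, 79, 97, 101, 101, 109, 112, 112, 134, 141, 152, 156]
150 [113, 112, 112, 113, 112, 113, 113, 113, 113, 102, 73, 61, 65, 67, 67, 68, 67, 67, 68, 67, 67, 67, 66, 64, 60, 80, 97, 102, 101, 102, 105, 103, 102, 102, 102, 103]
165 [113, 113, 113, 112, 136, 146, 146, 153, 150, 120, 74, 60, 64, 85, 94, 100, 102, 102, 102, 103, 102, 102, 100, 93, 85, 96, 142, 156, 154, 154, 155, 156, 156, 157, 156, 156]
185 [149, 149, 149, 148, 148, 147, 147, 148, 147, 147, 147, 120, 72, 58, 66, 68, 68, 69, 68, 68, 69, 69, 63, 69, 136, 153, 153, 155, 156, 156, 157, 157, 156, 157, 157, 157]
[(188, 68), (190, 69), (192, 68), (194, 66), (196, 63), (198, 64), (200, 57), (202, 104), (204, 87), (206, 76), (208, 91), (210, 88), (212, 80), (214, 124), (216, 124), (218, 145), (220, 148), (222, 149), (224, 149), (226, 149), (228, 112), (230, 68), (232, 60), (234, 60), (236, 60), (238, 113), (240, 121), (242, 123), (244, 122), (246, 116), (248, 71), (250, 99), (252, 148), (254, 149)]
[147, 147, 147, 148, 148, 110, 65, 62, 62, 54, 62, 104, 119, 122, 121, 122, 121, 121, 122, 122, 122, 95, 123, 137, 137, 136, 136, 143, 147, 146, 147, 148, 148, 149, 148, 149, 149, 149, 148, 149, 141, 113, 89, 100, 118, 122, 123, 122, 120, 118, 118, 119, 121, 110, 73, 58, 62, 63, 62, 107, 133, 138, 146, 149, 149, 149]
[[385.  221.7  20. ]
 [463.2 193.8  20. ]] 160.352586268633
[[529.5 172.1  24. ]] [[372.4 226.2  20. ]
 [468.8 191.8  20. ]]
```

```bash
python3 -m crank '{"targets": [[[0.2,-0.01,1,0,0,0,0],[0.2,-0.01,1,0,0,0,0],[0.2,-0.01,1,0,0,0,0],[0.2,-0.01,1,0,0,0,0],[0.2,-0.01,1,0,0,0,0],[0.1,0,1,0,0,0,0],[0,0,1,0,0,0,0],[0,0,0.6,0,0,0,0],[0,0,0,0,0,0,0],[0,0,0,0,0,0,0]]]}' 100
python3 - <<'E'
from h import *
s=snap('wrist','w2')
E
```

```text
time: 3.15
position: [444.8, 201.3, 63.6]
eef_rot: [-0.531, -3.096, -0.0]
ft_force: [-0.3, 0.0, 0.1]
opening: 0.496
grasp_force: 0.0
```

View pics/w2.png

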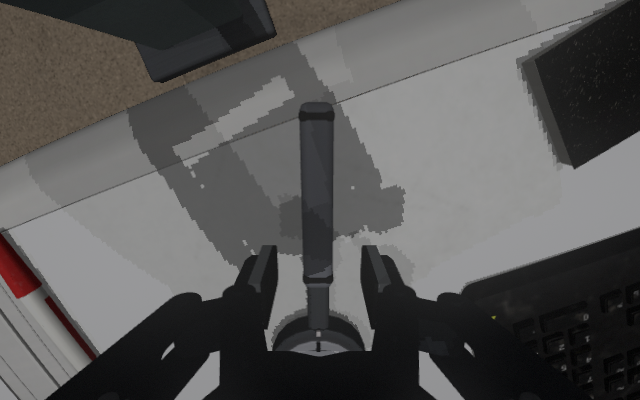

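The grip lies between the fingers, which sit at x 277 and 362 with the grip at 302–333. Its inner end is at y≈283. I'll check its height from the two wrist positions.

Run:
```python
from h import *
s=snap('wrist')
s1=dict(s);T=np.eye(4);T[:3]=[[0.336,0.897,0.286,397.926],[0.942,-0.32,-0.102,218.41],[0,0.304,-0.953,373.931]];s1['pose']=T
for a,b in [((317.5,170),(317.5,283)),((317.5,77),(317,103))]: print(tri(s1,[a],s,[b]))
print(plane(s,[(317.5,283),(317.3,115),(317.5,270)],22).round(1))
```

```text
(array([467.99338713, 192.13633771,  26.63693188]), np.float64(0.6333993322384277))
(array([372.09032688, 226.12683466,   7.97176086]), np.float64(0.12632264453496708))
[[470.9 191.4  22. ]
 [377.7 224.4  22. ]
 [462.4 194.4  22. ]]
```

```bash
python3 -m crank '{"targets": [[[0,-0.02,0.5,0,0,0,0],[0,0,0.5,0,0,0,0],[0,0,0.5,0,0,0,0],[0,0,0,0,0,0,0],[0,0,0,0,0,0,-1],[0,0,0,0,0,0,-1],[0,0,0,0,0,0,-1],[0,0,0,0,0,0,-1],[0,0,0,0,0,0,-1],[0,0,0,0,0,0,-1]]]}' 100
```

```text
time: 4.25
position: [445.2, 200.1, 26.1]
eef_rot: [0.532, 3.095, 0.001]
ft_force: [-0.2, 1.2, -0.7]
opening: 0.184
grasp_force: 98.5
```

```bash
python3 -m crank '{"targets": [[[0,0,-0.5,0,0,0,-1],[0,0,-1,0,0,0,-1],[0,0,-1,0,0,0,-1],[0,0,-1,0,0,0,-1],[0,0,-1,0,0,0,-1],[0,0,-1,0,0,0,-1],[0,0,-1,0,0,0,-1],[0,0,-1,0,0,0,-1],[0,0,-0.5,0,0,0,-1],[0,0,0,0,0,0,-1]]]}' && python3 -m crank '{"targets": [[[-0.4,-0.36,0,0,0,0,-1],[-0.79,-0.715,0,0,0,0,-1],[-0.79,-0.715,0,0,0,0,-1],[-0.79,-0.715,0,0,0,0,-1],[-0.79,-0.715,0,0,0,0,-1],[-0.79,-0.715,0,0,0,0,-1],[-0.79,-0.715,0,0,0,0,-1],[-0.79,-0.715,0,0,0,0,-1],[-0.79,-0.715,0,0,0,0,-1],[-0.79,-0.715,0,0,0,0,-1],[-0.79,-0.715,0,0,0,0,-1],[-0.79,-0.715,0,0,0,0,-1],[-0.4,-0.36,0,0,0,0,-1],[0,0,0,0,0,0,-1],[0,0,0,0,0,0,-1],[0,0,0,0,0,0,-1]]]}'
python3 - <<'E'
from h import *
s=snap('wrist','w3')
E
```

```text
time: 5.25
position: [445.6, 200.2, 227.9]
eef_rot: [0.532, 3.093, 0.002]
ft_force: [0.3, -0.4, -3.1]
opening: 0.18
grasp_force: 98.2
time: 6.85
position: [596.1, -80.5, 225.2]
eef_rot: [-0.531, -3.095, -0.001]
ft_force: [-0.6, 0.3, -3.6]
opening: 0.177
grasp_force: 98.1
```

View pics/w3.png

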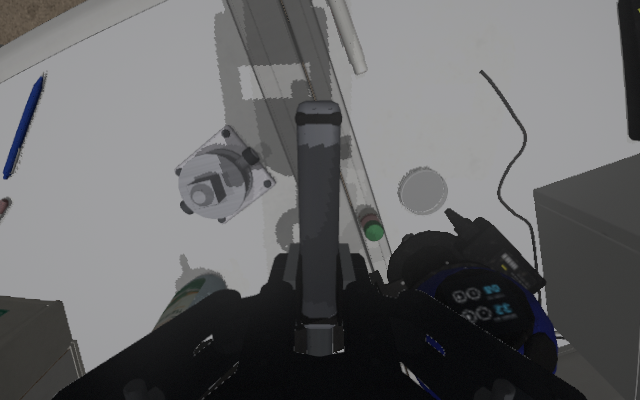

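The cone is at about (202,194), on a post that looks tilted by about 15–20° in the image. The grip is held straight at x≈318. I'll enlarge the nut.

Run:
```python
from h import *
s=snap('wrist');i=s['img'][120:230,160:280];i=cv2.convertScaleAbs(i,alpha=1.4,beta=-20)
cv2.imwrite('pics/w3c.png',cv2.resize(i,None,fx=5,fy=5,interpolation=2))
p=readout.sense()['position'];tx=np.array([-.942,.335,0]);
print(proj(s,[p+tx*83+[0,0,-4],p+tx*83+[0,0,-14],p+tx*83+[0,0,6]]))
```

```text
[[319.22537071  89.37504009]
 [319.20524389  90.34438888]
 [319.24905374  88.23455546]]
```

View pics/w3c.png

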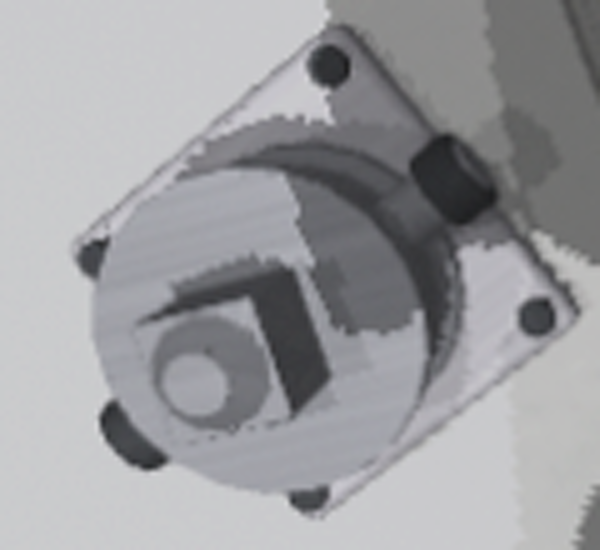

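The post's top corners are at crop (140,325), (248,295), (292,418) and (175,445). The flange disc is centred near (261,329) and the cone tip at (195,378).

Run:
```python
from h import *
s=snap('wrist')
c=lambda l:[(x/5+160-.4,y/5+120-.4) for x,y in l]
P=plane(s,c([(140,325),(248,295),(292,418),(175,445)]),78);print(P.round(1),P.mean(0))
for i in range(4):
    d=P[(i+1)%4]-P[i];print(np.degrees(np.arctan2(d[1],d[0]))%90,np.linalg.norm(d))
B=plane(s,c([(290,262),(328,378)]),52);d=B[1]-B[0];print(B.round(1),np.degrees(np.arctan2(d[1],d[0]))%90,np.linalg.norm(d))
print('tip',plane(s,c([(195,378)]),86),'flange',plane(s,c([(261,329)]),52), 'foot',plane(s,c([(75,245),(340,25),(580,305),(318,515)]),10))
# ring in scene & side
for n in('scene','side'):
    q=snap(n,n+'2');p=readout.sense()['position'];print(n,proj(q,[p-92*np.array([-.942,.335,0])+[0,0,-2],[563,-176,78],[563,-176,52]]))
a=cv2.imread('pics/scene2.png')[130:290,290:430];b=cv2.imread('pics/side2.png')[120:280,270:430]
cv2.imwrite('pics/c2.png',np.hstack([cv2.resize(a,(350,400),interpolation=2),cv2.resize(b,(400,400),interpolation=2)]))
```

```text
[[ 549.9 -190.7   78. ]
 [ 551.5 -169.5   78. ]
 [ 575.4 -171.9   78. ]
 [ 572.9 -195.    78. ]] [ 562.41633043 -181.76810023   78.        ]
85.62115919957782 21.288008701936942
84.29562440719386 24.036771235295575
83.72923695572823 23.244964199817172
79.4864977768984 23.396906318739216
[[ 551.1 -169.9   52. ]
 [ 575.3 -172.8   52. ]] 83.25583800727904 24.379743549128808
tip [[ 561.19225128 -181.68123005   86.        ]] flange [[ 561.47439587 -181.18468138   52.        ]] foot [[ 534.99522789 -230.89805772   10.        ]
 [ 511.45220585 -154.24406381   10.        ]
 [ 586.17809122 -128.57827653   10.        ]
 [ 612.76305171 -206.1378031    10.        ]]
scene [[376.00600215 184.00042629]
 [355.54433821 244.24250156]
 [354.88730835 248.97057837]]
side [[386.76960745 150.34857024]
 [345.96539216 221.31652246]
 [345.99974412 231.4125134 ]]
```

View pics/c2.png

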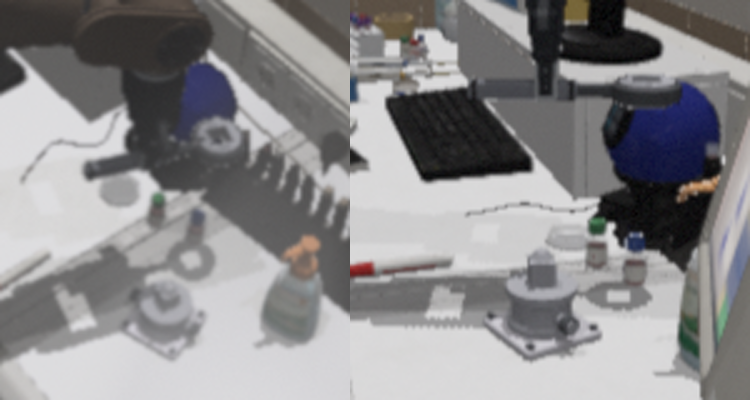

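The scene and side views show the wrench held level, with its ring at crop (218,135) and (647,90). I'll get the socket radius from the first wrist view numerically.

Run:
```python
from h import *
s=snap('wrist');now=readout.sense()['position']
s1=dict(s);T=np.eye(4);T[:3]=[[0.336,0.897,0.286,397.926],[0.942,-0.32,-0.102,218.41],[0,0.304,-0.953,373.931]];s1['pose']=T
g=cv2.cvtColor(cv2.imread('pics/w1.png'),cv2.COLOR_BGR2GRAY)
tx=np.array([-.942,.336]);ty=np.array([.336,.942]);G=np.array([445.2,200.1])
def loc(p): p=p[:,:2]-G; return np.c_[p@tx,p@ty].round(1)
for x in (313,323): print(x,[int(v) for v in g[196:256,x]])
for y in (230,243): print(y,[int(v) for v in g[y,286:352]])
for y in (200,217.3,237.3,247.3,250): print(y,loc(plane(s1,[(318,y)],24)),loc(plane(s1,[(318,y)],0)))
for x in (291,297,307,328,338.5,345): print(x,loc(plane(s1,[(x,226)],24)))
# handle end now, in tool frame
g3=cv2.cvtColor(cv2.imread('pics/w3.png'),cv2.COLOR_BGR2GRAY);print([int(v) for v in g3[92:130,318]]);print([int(v) for v in g[70:92,313]],loc(plane(s1,[(317,76)],12)))
G=now[:2]
for y in (100,102,104): print(y,loc(plane(s,[(318,y)],now[2]-4)),loc(plane(s,[(318,y)],now[2]-14)))
```

```text
313 [60, 56, 53, 50, 50, 60, 64, 61, 61, 60, 80, 115, 126, 124, 122, 119, 120, 123, 123, 123, 122, 140, 139, 137, 142, 144, 138, 136, 137, 142, 139, 137, 116, 87, 66, 61, 61, 60, 60, 61, 60, 83, 114, 120, 120, 121, 125, 124, 120, 117, 100, 74, 63, 86, 141, 148, 149, 149, 149, 150]
323 [59, 61, 61, 57, 55, 67, 66, 61, 60, 60, 87, 120, 127, 124, 120, 117, 117, 122, 124, 124, 123, 143, 148, 148, 148, 148, 149, 149, 149, 148, 148, 148, 111, 82, 65, 60, 61, 61, 61, 61, 60, 97, 117, 120, 121, 120, 125, 123, 118, 116, 97, 72, 63, 93, 142, 149, 149, 148, 148, 149]
230 [148, 147, 147, 147, 147, 147, 120, 78, 63, 63, 57, 101, 120, 122, 124, 126, 119, 119, 121, 121, 121, 111, 81, 64, 65, 65, 65, 66, 65, 65, 65, 66, 65, 66, 66, 66, 65, 65, 65, 66, 66, 64, 64, 71, 110, 121, 122, 122, 119, 120, 122, 121, 121, 120, 99, 69, 62, 64, 63, 128, 148, 148, 149, 149, 149, 148]
243 [147, 147, 147, 147, 147, 148, 148, 148, 148, 147, 147, 147, 148, 144, 118, 77, 62, 64, 68, 81, 98, 112, 117, 119, 120, 121, 123, 124, 124, 124, 124, 124, 125, 125, 125, 124, 124, 123, 123, 122, 120, 118, 118, 116, 115, 101, 81, 68, 64, 63, 90, 130, 146, 149, 149, 149, 149, 148, 148, 149, 148, 148, 148, 148, 149, 148]
200 [[-61.1   0.4]] [[-68.8   0.3]]
217.3 [[-83.2   0.4]] [[-92.4   0.3]]
237.3 [[-109.7    0.3]] [[-120.7    0.3]]
247.3 [[-123.4    0.3]] [[-135.4    0.2]]
250 [[-127.2    0.3]] [[-139.4    0.2]]
291 [[-94.6 -32.8]]
297 [[-94.6 -25.4]]
307 [[-94.6 -13.1]]
328 [[-94.6  12.6]]
338.5 [[-94.6  25.5]]
345 [[-94.6  33.4]]
[86, 85, 85, 85, 86, 86, 85, 83, 70, 49, 60, 69, 73, 77, 80, 84, 85, 86, 89, 91, 88, 71, 41, 37, 38, 38, 37, 37, 38, 37, 36, 50, 77, 89, 90, 90, 90, 90]
[143, 143, 143, 143, 143, 109, 78, 89, 95, 86, 57, 42, 43, 51, 84, 72, 68, 68, 68, 68, 68, 68] [[78.4 -0.6]]
100 [[79.  -0.4]] [[79.1 -0.4]]
102 [[78.3 -0.4]] [[78.3 -0.4]]
104 [[77.5 -0.4]] [[77.5 -0.4]]
```

```bash
python3 -m crank '{"targets": [[[0,0,0,0,0,-0.4,-1],[0,0,0,0,0,-0.45,-1],[0,0,0,0,0,-0.4,-1],[0,0,0,0,0,-0.4,-1],[0.6,-0.52,0,0,0,0,-1],[0.6,-0.52,0,0,0,0,-1],[0.6,-0.52,0,0,0,0,-1],[0.6,-0.52,0,0,0,0,-1],[0.6,-0.52,0,0,0,0,-1],[0.6,-0.52,0,0,0,0,-1],[0.6,-0.52,0,0,0,0,-1],[0.6,-0.52,0,0,0,0,-1],[0,0,0.7,0,0,0,-1],[0,0,0.8,0,0,0,-1],[0,0,0.8,0,0,0,-1],[0,0,0.8,0,0,0,-1],[0,0,0.3,0,0,0,-1],[0,0,0,0,0,0,-1],[0,0,0,0,0,0,-1],[0,0,0,0,0,0,-1]]]}'
python3 - <<'E'
from h import *
st=readout.sense();print(st['qpos']);r=np.array(st['eef_rot']);M=cv2.Rodrigues(r)[0];print(M[:,0],np.degrees(np.arctan2(M[1,0],M[0,0])),M[:,2])
print('socket',st['position']+M[:,0]*-96.5)
E
```

```text
time: 9.15
position: [467.0, -172.2, 142.4]
eef_rot: [0.173, 3.134, -0.002]
ft_force: [-0.0, 0.2, -3.4]
opening: 0.185
grasp_force: 98.2
[-5.57400124e-01  1.64464972e-02  2.09758300e+00 -6.85114049e-05
  1.02459262e+00 -2.01794149e+00]
[-0.99392868  0.10999428 -0.00265312] 173.68499166429416 [ 0.00248992 -0.00162104 -0.99999559]
socket [ 562.90211975 -182.82239179  142.63373083]
```

```bash
python3 -m crank '{"targets": [[[0.06,0.05,0,0,0,0,-1],[0,0,0.3,0,0,0,-1],[0,0,0.3,0,0,0,-1],[0,0,0.3,0,0,0,-1],[0,0,0.3,0,0,0,-1],[0,0,0,0,0,0,-1],[0,0,0,0,0,0,-1]]]}';  python3 -m crank '{"targets": [[[0,0,0.12,0,0,0,-1],[0,0,0.12,0,0,0,-1],[0,0,0.12,0,0,0,-1],[0,0,0,0,0,0,-1]]]}'
```

```text
time: 9.85
position: [464.5, -170.2, 110.3]
eef_rot: [-0.173, -3.136, -0.001]
ft_force: [-0.6, 0.0, -3.3]
opening: 0.183
grasp_force: 98.2
time: 10.25
position: [465.5, -170.6, 101.9]
eef_rot: [0.174, 3.134, -0.001]
ft_force: [2.9, -0.8, -4.4]
opening: 0.185
grasp_force: 98.0
```

```bash
python3 -m crank '{"targets": [[[-0.03,0,0.12,0,0,0,-1],[0,0,0.12,0,0,0,-1],[0,0,0,0,0,0,-1]]]}';  python3 -m crank '{"targets": [[[0,0,0.12,0,0,0,-1],[0,0,0.12,0,0,0,-1],[0,0,0.12,0,0,0,-1],[0,0,0,0,0,0,-1]]]}'
```

```text
time: 10.55
position: [465.6, -170.4, 95.5]
eef_rot: [0.174, 3.136, -0.0]
ft_force: [1.5, 0.3, -3.8]
opening: 0.18
grasp_force: 98.3
time: 10.95
position: [465.6, -170.4, 86.5]
eef_rot: [0.174, 3.136, -0.0]
ft_force: [1.5, 0.2, -3.1]
opening: 0.187
grasp_force: 98.3
```

```bash
python3 -m crank '{"targets": [[[-0.01,0,0.1,0,0,0,-1],[0,0,0.1,0,0,0,-1],[0,0,0.1,0,0,0,-1],[0,0,0,0,0,0,-1]]]}';  python3 -m crank '{"targets": [[[0,0,0.04,0,0,0,-1],[0,0,0,0,0,0,-1],[0,0,0,0,0,0,-1]]]}'
```

```text
time: 11.35
position: [465.6, -170.4, 79.0]
eef_rot: [-0.173, -3.137, -0.0]
ft_force: [0.3, -1.0, -3.4]
opening: 0.184
grasp_force: 98.3
time: 11.65
position: [465.6, -170.4, 78.4]
eef_rot: [-0.173, -3.137, 0.0]
ft_force: [-0.3, -0.5, -1.6]
opening: 0.188
grasp_force: 98.5
```

```bash
python3 -m crank '{"targets": [[[0,0,0,0,0,0,-0.36],[0,0,0,0,0,0,-0.36],[0,0,0,0,0,0,-0.36],[0,0,0,0,0,0,-0.36]]]}';  python3 - <<'E'
from h import *
s=snap('wrist','w4')
for n in('scene','side'): snap(n,n+'4')
a=cv2.imread('pics/scene4.png')[200:290,300:420];b=cv2.imread('pics/side4.png')[190:280,270:390]
w=cv2.resize(s['img'][60:360,180:480],(400,400))
cv2.imwrite('pics/c4.png',np.hstack([np.vstack([cv2.resize(x,(267,200),interpolation=2) for x in(a,b)]),w]))
E
```

```text
time: 12.05
position: [465.9, -170.5, 78.6]
eef_rot: [0.173, 3.136, -0.0]
ft_force: [-0.9, 0.5, 0.3]
opening: 0.317
grasp_force: 0.0
```

View pics/c4.png

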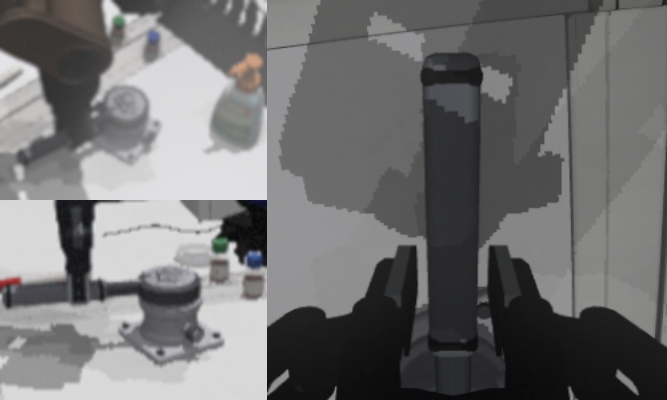

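The socket sits level on the flange in both views, and the handle is centred between loose pads (crop x 423–478). I'm starting the swing.

```bash
python3 -m crank '{"targets": [[[0,0.135,0,0,0,0.25,-0.36],[-0.002,0.135,0,0,0,0.25,-0.36],[-0.002,0.135,0,0,0,0.25,-0.36],[-0.002,0.135,0,0,0,0.25,-0.36],[-0.002,0.135,0,0,0,0.25,-0.36],[-0.002,0.135,0,0,0,0.25,-0.36],[-0.002,0.135,0,0,0,0.25,-0.36],[-0.002,0.135,0,0,0,0.25,-0.36],[-0.002,0.135,0,0,0,0.25,-0.36],[-0.002,0.135,0,0,0,0.25,-0.36]]]}'
cat > st.py <<'E'
from h import *
st=readout.sense();M=cv2.Rodrigues(np.array(st['eef_rot']))[0];p=st['position'];d=p-[561.5,-181.4,0]
print('yaw %.2f'%np.degrees(np.arctan2(M[1,0],M[0,0])),'az %.2f R %.1f'%(np.degrees(np.arctan2(d[1],d[0])),np.hypot(*d[:2])),'Fx,Fy tool',(M.T@st['ft_force']).round(1),'mz',st['moment'].round(2))
s=snap('wrist'); 
# handle direction seen in wrist view: edges of the grip at two rows
g=cv2.GaussianBlur(cv2.cvtColor(s['img'],cv2.COLOR_BGR2GRAY),(3,3),0).astype(int)
for y in (140,200): print(y,g[y,270:370:3].tolist())
E
python3 st.py
```

```text
time: 13.2
position: [475.3, -138.7, 78.6]
eef_rot: [0.717, 3.058, -0.002]
ft_force: [-0.6, -2.4, -0.4]
opening: 0.316
grasp_force: 0.9
yaw 153.62 az 153.64 R 96.2 Fx,Fy tool [-0.6 -2.4  0.4] mz [-0.3  -0.02  0.05]
140 [89, 89, 89, 86, 57, 69, 76, 79, 79, 80, 81, 82, 83, 83, 85, 82, 71, 56, 65, 73, 58, 64, 68, 68, 68, 68, 68, 68, 70, 79, 68, 111, 122, 122]
200 [89, 89, 89, 89, 89, 67, 45, 47, 48, 48, 47, 47, 47, 47, 47, 46, 46, 43, 37, 71, 77, 77, 76, 76, 76, 76, 77, 77, 78, 68, 58, 67, 69, 69]
```

```bash
python3 -m crank '{"targets": [[[-0.002,0.135,0,0,0,0.25,-0.36],[-0.002,0.135,0,0,0,0.25,-0.36]]]}'; python3 -m crank '{"targets": [[[-0.002,0.135,0,0,0,0.25,-0.36],[-0.002,0.135,0,0,0,0.25,-0.36]]]}';python3 st.py
```

```text
time: 13.45
position: [478.5, -132.8, 78.6]
eef_rot: [0.822, 3.031, -0.002]
ft_force: [-0.5, -1.6, -0.4]
opening: 0.322
grasp_force: 0.9
time: 13.65
position: [482.1, -127.1, 78.6]
eef_rot: [0.927, 3.0, -0.002]
ft_force: [-0.2, -2.8, -1.3]
opening: 0.321
grasp_force: 0.9
yaw 145.66 az 145.61 R 96.2 Fx,Fy tool [-1.4 -2.4  1.3] mz [-0.32 -0.01  0.06]
140 [89, 89, 88, 84, 58, 69, 77, 79, 80, 81, 82, 83, 84, 85, 86, 82, 56, 38, 57, 67, 64, 65, 68, 68, 69, 69, 75, 117, 121, 121, 122, 121, 122, 121]
200 [89, 88, 88, 88, 87, 59, 44, 47, 47, 48, 47, 47, 47, 47, 44, 41, 41, 40, 37, 73, 76, 76, 71, 58, 64, 67, 68, 67, 67, 67, 68, 68, 68, 68]
```

```bash
python3 -m crank '{"targets": [[[-0.002,0.135,0,0,0,0.25,-0.36],[-0.002,0.135,0,0,0,0.25,-0.36]]]}'; python3 -m crank '{"targets": [[[-0.002,0.135,0,0,0,0.25,-0.36]]]}';python3 st.py
```

```text
time: 13.9
position: [486.0, -121.6, 78.5]
eef_rot: [1.031, 2.967, -0.002]
ft_force: [0.3, -1.7, -0.7]
opening: 0.322
grasp_force: 0.9
time: 14.0
position: [488.1, -119.0, 78.5]
eef_rot: [1.082, 2.948, -0.002]
ft_force: [0.3, -2.3, 0.1]
opening: 0.322
grasp_force: 0.9
yaw 139.68 az 139.61 R 96.3 Fx,Fy tool [-1.7 -1.6 -0.1] mz [-0.31 -0.02  0.04]
140 [66, 75, 75, 74, 59, 70, 77, 79, 80, 76, 56, 43, 43, 43, 44, 43, 41, 39, 59, 68, 69, 69, 70, 69, 91, 119, 119, 120, 121, 121, 122, 118, 110, 77]
200 [88, 88, 89, 83, 77, 57, 45, 47, 48, 48, 47, 42, 42, 42, 42, 42, 41, 40, 37, 63, 66, 66, 66, 66, 67, 67, 67, 68, 68, 63, 66, 69, 69, 69]
```

```bash
for i in 1; do python3 -m crank '{"targets": [[[-0.002,0.135,0,0,0,0.25,-0.36],[-0.001,0.067,0,0,0,0.125,-0.36]]]}'; done | grep -E "force|pos"; python3 -m crank '{"targets": [[[-0.002,0.135,0,0,0,0.25,-0.36]]]}' | grep -E "ft_f|pos";python3 st.py|head -1
```

```text
position: [491.4, -115.0, 78.5]
ft_force: [0.3, -3.1, 0.4]
grasp_force: 0.9
position: [493.7, -112.7, 78.5]
ft_force: [-0.5, -4.6, 0.0]
yaw 134.68 az 134.64 R 96.5 Fx,Fy tool [-2.9 -3.6  0. ] mz [-0.68  0.17  0.07]
```

```bash
python3 -m crank '{"targets": [[[-0.002,0.135,0,0,0,0.25,-0.36],[-0.001,0.067,0,0,0,0.125,-0.36]]]}'| grep -E "ft_f|pos"; python3 st.py|head -1
```

```text
position: [496.0, -110.8, 78.2]
ft_force: [-6.1, -9.5, 1.4]
yaw 131.91 az 132.84 R 96.3 Fx,Fy tool [ -3.  -10.9  -1.3] mz [-1.66  0.93  0.18]
```

The nut is home and the force is rising, so I'll take small steps now.

```bash
python3 -m crank '{"targets": [[[-0.001,0.067,0,0,0,0.125,-0.36]]]}'| grep -E "ft_f|pos"; python3 st.py|head -1; python3 -m crank '{"targets": [[[-0.001,0.067,0,0,0,0.125,-0.36]]]}'| grep -E "ft_f|pos"; python3 st.py
```

```text
position: [497.0, -109.9, 78.2]
ft_force: [-5.9, -9.4, 1.7]
yaw 130.92 az 132.04 R 96.3 Fx,Fy tool [ -3.2 -10.6  -1.6] mz [-1.58  0.96  0.1 ]
position: [498.3, -108.8, 78.2]
ft_force: [-5.8, -8.4, 1.5]
yaw 129.90 az 131.06 R 96.3 Fx,Fy tool [-2.7 -9.9 -1.5] mz [-1.58  0.96  0.13]
140 [78, 78, 59, 41, 42, 43, 43, 43, 44, 44, 44, 45, 45, 45, 43, 42, 41, 67, 69, 70, 90, 115, 107, 71, 65, 72, 107, 114, 120, 121, 121, 120, 120, 123]
200 [88, 88, 89, 88, 71, 44, 47, 43, 42, 42, 42, 43, 42, 42, 43, 43, 41, 39, 55, 67, 67, 67, 64, 62, 66, 67, 67, 68, 68, 69, 68, 70, 69, 69]
```

The force peaked and is sagging while the handle keeps moving, so the joint has given near azimuth 133°. I'll bend it on to about 123.5°.

```bash
python3 -m crank '{"targets": [[[-0.001,0.067,0,0,0,0.125,-0.36],[-0.001,0.067,0,0,0,0.125,-0.36],[-0.001,0.067,0,0,0,0.125,-0.36]]]}'| grep -E "ft_f|pos"; python3 st.py|head -1; python3 -m crank '{"targets": [[[-0.001,0.067,0,0,0,0.125,-0.36],[-0.001,0.067,0,0,0,0.125,-0.36],[-0.001,0.067,0,0,0,0.125,-0.36],[0,0,0,0,0,0,-0.36]]]}'| grep -E "ft_f|pos"; python3 st.py|head -1
```

```text
position: [502.2, -105.5, 78.1]
ft_force: [-4.8, -8.6, 2.5]
yaw 126.86 az 127.96 R 96.3 Fx,Fy tool [-4.  -9.  -2.5] mz [-1.39  0.85  0.11]
position: [506.6, -102.2, 78.1]
ft_force: [-3.6, -7.3, 0.9]
yaw 123.87 az 124.75 R 96.4 Fx,Fy tool [-4.  -7.  -0.9] mz [-1.13  0.73  0.18]
```

Torque has sagged about 30% and the azimuth has moved about 0.15 rad, both consistent with a bend of about 0.16 rad. I'll back off, open and lift clear.

```bash
python3 -m crank '{"targets": [[[0,-0.08,0,0,0,0,-0.36],[0,-0.08,0,0,0,0,-0.2],[0,0,0,0,0,0,0],[0,0,0,0,0,0,0],[0,0,0,0,0,0,0]]]}'; python3 -m crank '{"targets": [[[0,0,-0.2,0,0,0,0],[0,0,-0.4,0,0,0,0],[0,0,-0.6,0,0,0,0],[0,0,-1,0,0,0,0],[0,0,-1,0,0,0,0],[0,0,-1,0,0,0,0],[0,0,-1,0,0,0,0],[0,0,-1,0,0,0,0],[0,0,0,0,0,0,0],[0,0,0,0,0,0,0]]]}'
python3 - <<'E'
from h import *
s=snap('wrist','w5');g=cv2.cvtColor(s['img'],cv2.COLOR_BGR2GRAY)
e=cv2.Canny(g[40:300,200:440],40,120)
L=cv2.HoughLinesP(e,1,np.pi/360,30,minLineLength=35,maxLineGap=4)[:,0]+[200,40,200,40]
for l in L:
    P=plane(s,[l[:2],l[2:]],72);d=P[1]-P[0];
    print(l,np.degrees(np.arctan2(d[1],d[0]))%180,np.linalg.norm(d).round(),P[0].round()[:2])
E
```

```text
time: 16.25
position: [504.6, -102.6, 78.2]
eef_rot: [-1.482, -2.77, -0.001]
ft_force: [-0.3, -0.1, -0.5]
opening: 0.5
grasp_force: 0.0
time: 17.25
position: [504.8, -102.9, 234.1]
eef_rot: [1.482, 2.768, 0.0]
ft_force: [-0.1, 0.5, -1.3]
opening: 0.496
grasp_force: 0.0
[320 126 439 208] 179.9022936022887 140.0 [474. -55.]
[254  49 439 178] 0.11017209065969054 203.0 [392. -32.]
[219 113 303 167] 0.12683691867008312 89.0 [392. -95.]
[285  79 335 114] 179.57888742070375 53.0 [427. -38.]
[300  77 439 176] 179.786198332562 157.0 [437. -30.]
[244  71 308 114] 0.11421827922199147 66.0 [394. -52.]
[323 177 431 247] 0.17577528696352912 133.0 [502. -92.]
[332 130 438 204] 179.6924591057791 126.0 [485. -52.]
[325 181 431 251] 179.6043278793538 132.0 [506. -95.]
[244  75 302 115] 179.31123379903178 60.0 [395. -55.]
[319 126 325 205] 128.10061883181476 75.0 [473. -55.]
[353 126 395 156] 179.4775001065946 48.0 [499. -38.]
[342 121 394 158] 179.4763520052199 59.0 [488. -40.]
[388 202 436 234] 0.05199572694065535 61.0 [569. -78.]
[295  40 368  86] 3.280316651209039 73.0 [417.  -7.]
[239  41 266  76]
[... 321 characters left out ...]
220] 108.31350919299119 52.0 [ 519. -194.]
[201 148 261  40] 90.01278898984756 109.0 [ 393. -132.]
[220 152 270 117] 66.73196768323062 57.0 [ 410. -125.]
[326 182 383 220] 179.3061331437382 68.0 [507. -95.]
[322 128 365 158] 179.37658707241823 48.0 [476. -55.]
[365 245 378 282] 143.81897605851842 46.0 [ 577. -127.]
[360 283 361 247] 124.78407824252649 42.0 [ 599. -166.]
[260 282 271 245] 105.89645770648288 46.0 [ 510. -224.]
[376 245 390 282] 145.64511094206244 47.0 [ 587. -121.]
[381 165 427 197] 179.8523536944102 56.0 [541. -53.]
[306  50 347  76] 3.0243796500525826 41.0 [429.  -9.]
[371 162 425 199] 0.10728792359553009 65.0 [532. -56.]
[269  42 311  70] 1.1554258107088222 42.0 [400. -21.]
```

```bash
python3 -m crank '{"targets": [[[-0.3,0,-0.6,0,0,0,0],[-0.3,0,-0.6,0,0,0,0],[-0.3,0,-0.6,0,0,0,0],[-0.3,0,-0.6,0,0,0,0],[-0.3,0,-0.6,0,0,0,0],[0,0,0,0,0,0,0],[0,0,0,0,0,0,0]]]}'
python3 - <<'E'
from h import *
s=snap('wrist','w6');g=cv2.cvtColor(s['img'],cv2.COLOR_BGR2GRAY)
c=proj(s,[[561.5,-181.4,76]])[0];print(c, proj(s,[[561.5-58.5,-181.4+76,72]]))
x,y=c.astype(int);G=cv2.resize(g[y-30:y+30,x-30:x+30],None,fx=4,fy=4,interpolation=cv2.INTER_CUBIC)
lsd=cv2.createLineSegmentDetector()
for l in lsd.detect(G)[0][:,0]:
    if np.hypot(l[2]-l[0],l[3]-l[1])<25: continue
    P=plane(s,(l.reshape(2,2)+.5)/4-.5+[x-30,y-30],76);d=P[1]-P[0];m=P.mean(0)-[561.5,-181.4,76]
    print('ring',np.degrees(np.arctan2(d[1],d[0])).round(1)%90,np.linalg.norm(d).round(1),m[:2].round(1))
H=g[60:y-25,290:350]
for l in lsd.detect(H)[0][:,0]:
    if np.hypot(l[2]-l[0],l[3]-l[1])<30: continue
    P=plane(s,l.reshape(2,2)+[290,60],70);d=P[1]-P[0]
    print('handle',np.degrees(np.arctan2(d[1],d[0])).round(1)%180,np.linalg.norm(d).round(1),P[0].round()[:2])
E
```

```text
time: 18.0
position: [525.7, -134.4, 308.9]
eef_rot: [1.483, 2.769, 0.0]
ft_force: [0.0, -0.1, -0.7]
opening: 0.5
grasp_force: 0.0
[322.1315607 218.3949107] [[316.57880779 139.27232936]]
ring 43.80000000000001 15.0 [ 22.6 -22.5]
ring 19.0 19.3 [  8.1 -30.9]
ring 80.6 12.3 [31.8 -4.5]
ring 25.0 15.5 [28.8 15.5]
ring 56.3 10.8 [16.3 30.2]
ring 82.5 11.3 [ -5.9 -31.5]
ring 68.6 9.7 [-15.3 -28.5]
ring 45.8 14.8 [-18.1 -20.3]
ring 32.5 9.0 [-30.5 -13.4]
ring 49.5 11.0 [ 5.1 13.3]
ring 49.30000000000001 8.9 [16.2 -4.1]
ring 57.6 8.3 [  0.2 -15. ]
ring 5.699999999999989 13.0 [-2.  26.3]
ring 56.599999999999994 11.2 [-12.    0.7]
ring 49.69999999999999 15.6 [18.3 19.6]
ring 31.5 10.6 [-13.1  22.8]
ring 65.8 12.6 [-24.4  10. ]
ring 74.5 8.0 [ 8.3 25.5]
ring 48.6 16.0 [-12.5   4.8]
ring 57.19999999999999 10.4 [ 2.4 12.1]
ring 87.5 12.5 [-26.5  -0. ]
ring 16.0 9.8 [-24.8 -10.6]
ring 48.599999999999994 11.6 [ -3.5 -15.5]
ring 5.099999999999994 9.7 [27.6  1.2]
ring 23.200000000000003 9.0 [25.4 10. ]
ring 79.9 10.3 [ -4.2 -27.3]
ring 50.6 8.5 [ 21.2 -18.5]
ring 15.5 10.0 [-34.9  -2. ]
ring 76.1 11.5 [26.2 -9.1]
ring 50.900000000000006 9.3 [10.5  6.2]
ring 19.3 10.2 [ 10.2 -25.9]
ring 88.4 8.2 [-39.7  16.3]
handle 179.8 40.7 [474. -58.]
handle 128.6 47.2 [479. -63.]
handle 179.7 36.7 [517. -62.]
handle 0.2 41.4 [457. -35.]
handle 128.7 35.1 [ 510. -131.]
handle 129.1 42.7 [ 481. -101.]
handle 179.9 48.2 [500. -38.]
handle 129.6 38.9 [ 519. -118.]
handle 128.7 58.6 [455. -58.]
```

The hole edges lie at about 49.3° and the handle at 128.8°, so the bend is about 10.5° (0.18 rad). That is inside the window, and the robot is clear.

```bash
python3 -c "
from rig import job
print(job.hand_in())"
```

```text
the job is handed in; nothing more can be done
None
```

The job is handed in: the nut is home and the released wrench sits on it with its joint bent about 0.18 rad (my estimate from the wrist camera), and the hand-in returned no verdict.

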